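Lid the red jar and present it on the watch-parts carousel

ROBOT

A 7-joint arm with a two-finger parallel gripper is mounted at the origin on the work surface. World frame = base frame: x ahead of the robot, y to its left, z up, the work surface at z = 0. Lengths are in m, angles in degrees, forces in N, time in s.
With the tool pointing down it reaches from about 0.425 to 0.825 m from the base axis. Payload 3.6 kg.
Tool frame: the origin (TCP) lies at the very end of the fingers, on their centre line; the grasp point (between the pads) lies 19 mm behind it; z points along the fingers, y is the line along which they close (so a half turn about z gives the same grasp; the last joint's range is limited). The gripper opens to 93 mm and grips with 3 to 60 N. Pads are 15 mm wide; open, the fingers measure 128 mm over their backs; the gripper's body (75 mm by 188 mm) begins 65 mm behind the grasp point.
Start: joints at [65.174, 35.231, -0.722, 81.555, 0.464, 63.22, -2.315], TCP at [0.257, -0.597, 0.191] pointing down, gripper open.
Joint ranges: [-178.69, 178.69], [-17.37, 117.87], [-77.05, 75.6], [15.02, 138.74], [-78.02, 258.01], [0.78, 113.62], [-162.83, 162.83]. Speed limits (degrees/s): [159.86, 159.86, 180, 180, 180, 180, 180].

INTERFACE

Orientations are given as [roll, pitch, yaw] about the fixed x, y, z axes, in that order (R = Rz(yaw) Ry(pitch) Rx(roll)).
In Python, from bench import robot gives the robot as it stands. The module is installed in compiled form; this text tells all that it offers.
- The arm moves only by the tool play_rows, never from a script. Its argument "increments" is a list of rows, each a list of 7 numbers: the finger opening in m, from 0 to 0.093, then the shift along the tool's x, y, z in m, then the turn, a rotation vector about the tool's x, y, z in degrees. In form: [[fingers, tx, ty, tz, rx, ry, rz], ...]. A call has exactly 8 rows; each row is the pose to reach, as a shift and turn from the pose commanded when the call began, along the tool's axes at that moment; what a row does not reach only later rows make up. A row lasts 1/12 s, in which the tool goes at most 41.7 mm and 7.16 degrees, less where a joint would pass 70% of its speed; a pose out of reach is approached as far as the arm can. A call with a gripper value outside its range is refused whole. The fingers move at their own pace and stop on an object; the grip force is fixed at half the most. Time passes only in rows, so rows that repeat a pose let the fingers close, or fill a call up. It gives the time, the measured TCP pose, the force, the opening and the grip force at its end, in the units of the state.
- robot.state(): the state, without advancing time (a new reading comes with each control period).
- robot.snapshot(name): name is "side" or "top" or "wrist"; returns a dict with "color" (420x560x3 uint8, red, green, blue), "z_map" (420x560 float32, m along the optical axis (not along the pixel's ray), 0 where there is no reading), "mtx" (3x3 intrinsics, pixels), "extrinsics" (4x4, takes a point from world to camera coordinates). Camera axes: x right, y down, z forward; pixel columns grow to the right and rows downward; lengths in m; the calibration is good to about 2 mm. A picture is of the moment at which its call begins.
- robot.sign_off(): hands the job in; it is judged then, once.
The state is a dict: "time": time; "qpos": joint angles; "joint_velocities": joint speeds; "tau": joint torques, N m; "position": TCP position; "eef_rot": TCP orientation; "force": force on the tool from outside, world axes, zero at the start; "torque": the same for the moment, N m; "gripper_width": finger opening in m; "gripper_force": force on a finger pad.
Only numpy, scipy, OpenCV 4.12 (cv2) and the standard library are available. Lean on these libraries where they do the work, as an engineer would, in place of code of your own. Each camera call takes 0.05 s, during which the arm holds its last target. There are 200 camera calls.

TASK

Pick, from the three brass lids on the white mat, the one that properly fits the open red-banded jar on the carousel, and seat it fully down in the jar's mouth; leave the other two lids lying on the mat. Then take the carousel by its wooden centre handle and turn it until the red-banded jar faces the brass arrow on the base squarely, and hold it still there: finish while still gripping it firmly, without letting go. Do not disturb the blower, the oil bottle or the pot of sticks.

Things in the scene. Friction and masses are not known exactly. Their poses are not given: they have to be found in the camera images.
- carousel_base: Fixed black base of the parts carousel, 216 mm across; origin at the centre of its underside, on the turning axis. A brass arrow on its rim tab (to 168 mm from the axis) lies along its own -x axis (robot's side), pointing inward. Besides the red jar, three closed jars (blue, green, yellow) are fixed to the plate at 90 degree steps; their lid knobs' tops are 103 mm above the bench.
- arrow_tip (a point): Inner tip of the brass arrow, 107 mm from the turning axis, 18 mm above the bench.
- carousel (a joint): Turning angle of the carousel's aluminium plate (210 mm across, top 34 mm above the bench), rad, counter-clockwise positive from above. 0: the red-banded jar is exactly at the arrow. Starts between 0.55 and 1.45; stops at -2.8 and 2.8; turns freely on a bearing (drag about 0.025 N m), no detents or spring. A red dash on the plate's rim marks the red jar's place.
- jar_mouth (a point): Centre of the open red-banded white jar's mouth, at rim level: 78 mm above the bench, 70 mm from the turning axis; it turns with the carousel, to which the jar is fixed. Jar: outer diameter 46 mm, mouth 38 mm, 39 mm deep. With the right lid seated, the flange rests on the rim, flush with the jar's outside, and the lid's origin is 10 mm below the rim.
- handle (a point): Centre of the dark wooden handle at the carousel's centre, on the turning axis, 120 mm above the bench: a flat upright paddle 50 mm long, 14 mm thick, 36 mm tall (102 to 138 mm above the bench) on a steel stem 16 mm in diameter, fixed to the plate. It lies 45 degrees (counter-clockwise from above) from the line axis to red jar. Pinch it across its thickness from above and twist.
- lid_mat: Fixed white mat, 250 mm along its x, 100 mm along its y, 4 mm thick, origin at the centre of its underside; the three lids stand on it in a row along its x, about 76 mm apart, in any order.
- lid_40: Smallest (too small) brass lid with a round knob, one of three look-alikes. From its origin (centre of underside) up: plug 29 mm in diameter and 10 mm tall (lowest 3 mm tapered by 2 mm in radius), flange 40 mm in diameter and 5 mm thick, then knob, 16 mm in diameter, 20 mm tall, so its top is 35 mm above the origin. z up; it stands on its plug.
- lid_46: Middle-sized (the one that fits the jar) brass lid with a round knob, one of three look-alikes. From its origin (centre of underside) up: plug 35 mm in diameter and 10 mm tall (lowest 3 mm tapered by 2 mm in radius), flange 46 mm in diameter and 5 mm thick, then knob, 16 mm in diameter, 20 mm tall, so its top is 35 mm above the origin. z up; it stands on its plug.
- lid_53: Largest (too large) brass lid with a round knob, one of three look-alikes. From its origin (centre of underside) up: plug 42 mm in diameter and 10 mm tall (lowest 3 mm tapered by 2 mm in radius), flange 53 mm in diameter and 5 mm thick, then knob, 16 mm in diameter, 20 mm tall, so its top is 35 mm above the origin. z up; it stands on its plug.
- blower: Bystander: brick-red dust-blower bulb standing upright, 62 mm wide, 85 mm tall; origin at the centre of its underside.
- oil_bottle: Bystander: small amber oil bottle, 36 mm wide, 60 mm tall; origin at the centre of its underside.
- stick_pot: Bystander: clear pot of wooden cleaning sticks, 56 mm wide, 65 mm tall; origin at the centre of its underside.
Not all that is in view belongs to the job. Leave any green look-alike of the lid_46 alone. Leave any pink look-alike of the lid_53 alone.

How it is judged (in metres and radians):
On the way, in this order (a step that is already met when the one before it is completed fails the run):
1. the middle-sized lid is seated in the red jar's mouth and let go (z of lid_46 in the frame of jar_mouth below -0.007 m and horizontal distance between lid_46 and jar_mouth below 0.004 m and angle between lid_46's own z axis and vertical below 0.1 rad and contact force between the fingers and lid_46 below 0.05 N), for 0.2 s.
2. the carousel, gripped by the fingers, has the red jar at the arrow, lid still seated (z of lid_46 in the frame of jar_mouth below -0.007 m and horizontal distance between lid_46 and jar_mouth below 0.004 m and angle between lid_46's own z axis and vertical below 0.1 rad and contact force between the fingers and carousel above 2 N and value of joint carousel between -0.1 and 0.1 rad), for 0.2 s.
At the end, for the whole second after the job is handed in: 46 mm lid in the red jar: underside 7 mm or more below the rim, centred within 4 mm, tilt under 0.1 rad; red jar within 0.10 rad of the arrow, still (under 0.03 rad/s); fingers grip the carousel with over 2 N; other lids on the mat within 40 mm of their start (all of step 2 and velocity of joint carousel between -0.03 and 0.03 rad/s and height (world z) of each of lid_40, lid_53 below 0.02 m and distance of each of lid_40, lid_53 from where it was at the start of the episode below 0.04 m); the arm keeps its last pose, push and grip.
It fails at once if a wrong lid is lifted off the mat (height (world z) of any of lid_40, lid_53 above 0.03 m).
It fails at once if a bystander is shifted by more than 30 mm or knocked over (distance of any of blower, oil_bottle, stick_pot from where it was at the start of the episode above 0.03 m or angle between any of blower, oil_bottle, stick_pot's own z axis and vertical above 0.5 rad).
It also fails if it takes over 48 s, if anything falls off the work surface, if the arm or the gripper's body presses on something with over 40 N, if the wrist force passes 120 N, or if a joint passes its speed limit or range.

## Working session

There is one attempt and no reset: what is moved stays moved. The work goes in short steps, Python scripts to look and compute and a tool call to move; the robot and the scene stay as the last step left them, time stands still between calls to the robot, and variables do not carry over. Pictures are saved under pics/ and viewed, at most 14 in all, crops included, and the job is handed in when it is done.

Besides the shell and the picture viewer there is one more tool, called after ">>>" as name(argument=value, ...), one argument or row to a line, values as JSON. play_rows: Moves the arm, as the interface text tells. Its arguments: {"type":"object","properties":{"increments":{"type":"array"}},"required":["increments"]}

```bash
mkdir -p pics; cat > h.py <<'E'
import numpy as np, cv2
from bench import robot
def snap(n):
    s=robot.snapshot(n); return s
def save(s,f): cv2.imwrite('pics/'+f,s['color'][:,:,::-1])
def pts(s):
    z=s['z_map'];K=s['mtx'];v,u=np.mgrid[:z.shape[0],:z.shape[1]]
    c=np.stack([(u-K[0,2])/K[0,0]*z,(v-K[1,2])/K[1,1]*z,z],-1)
    E=s['extrinsics'];return (c-E[:3,3])@E[:3,:3]
def ray(s,u,v,h):
    K=s['mtx'];E=s['extrinsics'];R=E[:3,:3];o=-R.T@E[:3,3]
    d=R.T@np.linalg.inv(K)@np.array([u,v,1.]);return o+d*(h-o[2])/d[2]
E
python3 - <<'E'
from h import *
import pickle
d={n:snap(n) for n in('side','top','wrist')}
pickle.dump(d,open('d0.pkl','wb'))
for n in d: save(d[n],n+'0.png'); E=d[n]['extrinsics'];print(n,-E[:3,:3].T@E[:3,3],E[2,:3])
print(robot.state())
E
```

```text
side [0.57068078 0.98665955 0.84751331] [ 0.03666394 -0.7722322  -0.63428163]
top [0.40735814 0.07628912 1.1098029 ] [ 0.19390891 -0.01852456 -0.98084462]
wrist [ 0.33094341 -0.56471912  0.38175842] [-0.26641181 -0.11292837 -0.95722094]
{'time': 0.15, 'qpos': array([65.17411114, 35.27639758, -0.72136372, 81.61875671,  0.4645044 ,
       63.22085749, -2.31421453]), 'joint_velocities': array([-0.01204499, -0.17838134,  0.00943034, -0.29260573,  0.06355198,
       -0.00584195, -0.05995706]), 'tau': array([ 6.81275906e-04, -4.59348857e+01,  2.09308304e-01, -1.65944248e+01,
       -6.11173245e-02,  1.80880580e-02,  1.76018002e-04]), 'position': array([ 0.25691982, -0.59635191,  0.19045738]), 'eef_rot': array([-1.79886896e+02,  2.24467932e-03,  2.33106985e+01]), 'force': array([ 0.23357011, -0.35780933, -0.47329388]), 'torque': array([ 0.0274495 ,  0.004139  , -0.02120309]), 'gripper_force': 0.0, 'gripper_width': 0.09302362367461038}
```

View pics/top0.png

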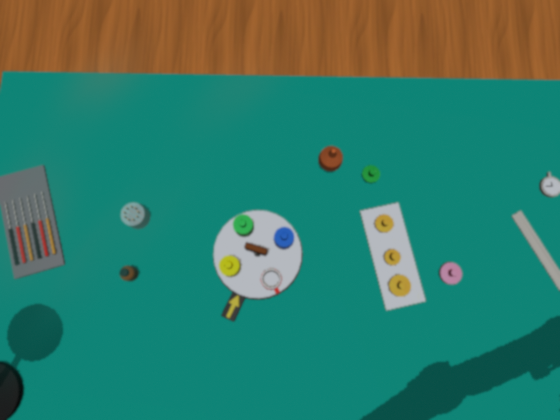

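View pics/side0.png

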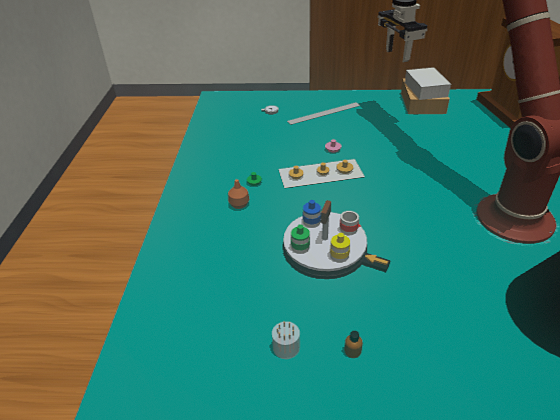

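The top view shows the carousel at (258,254), with the red jar at (272,279) and the arrow at (234,305). The lids are on the mat at (384,223), (392,257) and (400,286). The side view shows the same layout, with lids at (296,173), (323,169) and (345,167) and the red jar at (349,217).

```bash
python3 - <<'E'
from h import *
import pickle
d=pickle.load(open('d0.pkl','rb'))
for n in('top','side'):
    s=d[n];P=pts(s);hsv=cv2.cvtColor(s['color'],cv2.COLOR_RGB2HSV)
    H,S,V=[hsv[...,i].astype(int) for i in range(3)]
    ok=s['z_map']>0
    print(n,'depth valid',ok.mean(), 'focal',s['mtx'][0,0])
    # lids: orange px
    m=((H>10)&(H<28)&(S>140)&(V>110)&ok&(P[...,1]<-.1)&(P[...,2]<.06)&(P[...,0]>.3)&(P[...,0]<.8)).astype(np.uint8)
    k,l,st,c=cv2.connectedComponentsWithStats(m)
    for i in range(1,k):
        if st[i,4]<40: continue
        p=P[l==i]; f=p[(p[:,2]>.014)]
        cc=np.argwhere(l==i)[:,::-1].astype(np.int32); (cx,cy),(a,b),t=cv2.fitEllipse(cv2.convexHull(cc))
        w=P[int(round(c[i][1])),int(round(c[i][0]))]
        print(st[i],c[i].round(1),'ell',(round(cx,1),round(cy,1),round(a,1),round(b,1)),'ray@.017',ray(s,cx,cy,.017).round(4),'span',np.ptp(f[:,:2],axis=0).round(4),'zmax',np.percentile(p[:,2],[5,50,98]).round(4))
        t=p[p[:,2]>.032]; print('  knobtop',len(t), t.mean(0).round(4) if len(t) else '')
    # plate
    for nm,mm in {'handle':(P[...,2]>.108)&(P[...,2]<.15),'knobs':(P[...,2]>.09)&(P[...,2]<.108),'jarrim':(P[...,2]>.07)&(P[...,2]<.083)&(S<60),'red':((H<8)|(H>172))&(S>150)&(V>90)}.items():
        mm=(mm&ok&(abs(P[...,1]-.05)<.2)&(abs(P[...,0]-.5)<.25)).astype(np.uint8)
        k,l,st,c=cv2.connectedComponentsWithStats(mm)
        for i in range(1,k):
            if st[i,4]>5: p=P[l==i];print(nm,st[i,4],c[i].round(1),p.mean(0).round(4),p.min(0).round(3),p.max(0).round(3))
E
```

```text
top depth valid 0.9961394557823129 focal 453.52097819925234
[376 216  16  15 199] [383.6 223. ] ell (383.5, 223.0, 15.5, 16.3) ray@.017 [ 0.5988 -0.1897  0.017 ] span [0.036  0.0381] zmax [0.016  0.0199 0.0411]
  knobtop 37 [ 0.5981 -0.1896  0.0384]
[385 250  14  14 153] [391.7 256.6] ell (391.8, 256.7, 13.2, 14.3) ray@.017 [ 0.5163 -0.2068  0.017 ] span [0.032  0.0329] zmax [0.0161 0.02   0.0426]
  knobtop 37 [ 0.5154 -0.2062  0.0392]
[390 276  20  19 304] [399.3 285.1] ell (399.2, 285.1, 18.8, 20.4) ray@.017 [ 0.4483 -0.2219  0.017 ] span [0.0427 0.0475] zmax [0.016  0.0197 0.041 ]
  knobtop 39 [ 0.4476 -0.2217  0.039 ]
handle 176 [255.4 248.9] [0.5189 0.1184 0.1347] [0.507 0.094 0.109] [0.532 0.143 0.141]
knobs 43 [241.9 223. ] [0.5809 0.1513 0.1015] [0.574 0.144 0.091] [0.588 0.158 0.106]
knobs 41 [283.7 235.9] [0.5523 0.0569 0.1025] [0.546 0.049 0.094] [0.559 0.063 0.108]
knobs 41 [228.1 264.8] [0.4868 0.1792 0.1025] [0.48  0.173 0.095] [0.493 0.186 0.105]
jarrim 111 [270.4 278.5] [0.4587 0.0859 0.0779] [0.438 0.064 0.074] [0.48  0.107 0.082]
red 7 [276.7 290.7] [0.4327 0.0712 0
[... 653 characters left out ...]
0.108]
knobs 19 [325.8 221.5] [0.5203 0.1298 0.0999] [0.515 0.121 0.091] [0.533 0.144 0.108]
knobs 49 [299.6 228.6] [0.5837 0.1564 0.1005] [0.578 0.147 0.09 ] [0.59  0.163 0.106]
knobs 56 [339.9 236.8] [0.4896 0.1848 0.1007] [0.482 0.174 0.09 ] [0.496 0.191 0.107]
jarrim 144 [348.8 217.9] [0.4609 0.0893 0.0768] [0.438 0.063 0.07 ] [0.483 0.112 0.082]
jarrim 52 [310.9 215. ] [0.5557 0.0766 0.0753] [0.535 0.066 0.07 ] [0.576 0.084 0.083]
jarrim 25 [324.5 227.6] [0.5229 0.1262 0.0768] [0.517 0.123 0.07 ] [0.529 0.132 0.083]
jarrim 52 [299.8 240.6] [0.5831 0.1714 0.0754] [0.561 0.156 0.07 ] [0.604 0.179 0.082]
jarrim 58 [338.4 249.2] [0.4928 0.1999 0.0752] [0.47  0.183 0.07 ] [0.512 0.206 0.082]
```

View pics/wrist0.png

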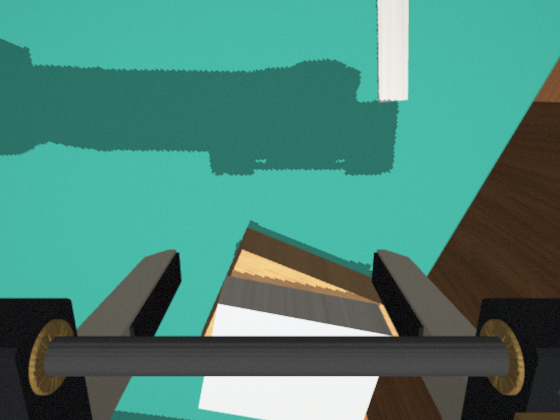

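The wrist view shows the box stack and the ruler, with no work objects in it. By area the lids rank 304 > 199 > 153 px, so the fitting lid is the one at (383,223), about (0.598, -0.190). Next I locate the arrow and plan the viewing pose.

```bash
cat >> h.py <<'E'
from scipy.spatial.transform import Rotation as Ro
def Rt(st): return Ro.from_euler('xyz',st['eef_rot'],degrees=True).as_matrix()
def go(p,yaw):
    st=robot.state();R=Rt(st);t=R.T@(np.array(p)-st['position'])
    r=(Ro.from_matrix(R).inv()*Ro.from_euler('xyz',[180,0,yaw],degrees=True)).as_rotvec(degrees=True)
    print('t',t.round(4),'r',r.round(2));return t,r
E
python3 - <<'E'
from h import *
import pickle
d=pickle.load(open('d0.pkl','rb'))
for n in('top','side'):
    s=d[n];hsv=cv2.cvtColor(s['color'],cv2.COLOR_RGB2HSV);H,S,V=[hsv[...,i].astype(int) for i in range(3)];P=pts(s)
    m=((H>12)&(H<32)&(S>120)&(V>100)&(P[...,2]<.026)&(P[...,2]>.01)&(P[...,0]>.33)&(P[...,0]<.47)&(P[...,1]>.08)&(P[...,1]<.25)).astype(np.uint8)
    v,u=np.nonzero(m); q=np.array([ray(s,a,b,.018) for a,b in zip(u,v)]); print(n,len(q),q.mean(0),q.min(0),q.max(0))
    far=q[np.argmin(np.hypot(q[:,0]-.5196,q[:,1]-.118))];print('tip',far)
    w=np.linalg.svd(q[:,:2]-q[:,:2].mean(0))[2][0];print('axis az',np.degrees(np.arctan2(w[1],w[0])))
    r=q.mean(0)[:2]-[.5196,.118];print('az mean',np.degrees(np.arctan2(r[1],r[0])))
st=robot.state();s=d['wrist'];E=s['extrinsics'];R=Rt(st)
print('cam in tool',R.T@(-E[:3,:3].T@E[:3,3]-st['position']), 'axes',(E[:3,:3]@R).round(3))
Rd=Ro.from_euler('xyz',[180,0,12],degrees=True).as_matrix()
c=Rd@(R.T@(-E[:3,:3].T@E[:3,3]-st['position']));f=Rd@R.T@E[2,:3]
for z in(.19,):
    h=z+c[2]-.02; off=c+f*h/-f[2];print('centre offset at lid',off)
    p=np.array([.598,-.190,0])-off;p[2]=z;print(p);go(p,12)
E
```

```text
top 141 [0.39905577 0.17367058 0.018     ] [0.37170334 0.15960263 0.018     ] [0.42251775 0.18937098 0.018     ]
tip [0.42251775 0.16485228 0.018     ]
axis az 154.85093801854316
az mean 155.2112315462578
side 87 [0.39882991 0.17344043 0.018     ] [0.37125111 0.1614349  0.018     ] [0.42287244 0.18845077 0.018     ]
tip [0.42253519 0.16160393 0.018     ]
axis az 156.34672722360384
az mean 155.3421523128489
cam in tool [ 8.04913732e-02 -1.35934738e-04 -1.91304297e-01] axes [[-0.     1.    -0.   ]
 [-0.957 -0.    -0.289]
 [-0.289  0.     0.957]]
centre offset at lid [-0.02809671 -0.00590118 -0.17      ]
[ 0.62609671 -0.18409882  0.19      ]
t [ 0.5022 -0.2325  0.0009] r [-1.100e-01  1.000e-02  1.131e+01]
```

>>> play_rows(
  increments=[
    [0.093,0.02,-0.009,0,0,0,0],
    [0.093,0.05,-0.023,0,0,0,0],
    [0.093,0.085,-0.039,0,0,0,0],
    [0.093,0.12,-0.056,0,0,0,0],
    [0.093,0.155,-0.072,0,0,0,0],
    [0.093,0.19,-0.088,0,0,0,0],
    [0.093,0.225,-0.104,0,0,0,0],
    [0.093,0.26,-0.12,0,0,0,0],
  ],
)

```text
time: 0.82
position: [0.4493, -0.3821, 0.1912]
eef_rot: [-180.0, 0.0, 23.3]
force: [-0.1, -0.1, 0.6]
gripper_width: 0.0927
gripper_force: 0.0
```

>>> play_rows(
  increments=[
    [0.06,0.035,-0.016,0,0,0,2],
    [0.05,0.07,-0.033,0,0,0,4],
    [0.05,0.105,-0.049,0,0,0,6],
    [0.05,0.14,-0.065,0,0,0,8],
    [0.05,0.175,-0.082,0,0,0,10],
    [0.05,0.21,-0.098,0,0,0,11.3],
    [0.05,0.235,-0.109,0,0,0,11.3],
    [0.05,0.242,-0.1125,0,0,0,11.3],
  ],
)

```text
time: 1.48
position: [0.6296, -0.1771, 0.1905]
eef_rot: [-179.7, -0.1, 12.5]
force: [0.2, 0.8, -0.4]
gripper_width: 0.0505
gripper_force: 0.0
```

```bash
python3 - <<'E'
from h import *
import pickle
s=snap('wrist');st=robot.state();pickle.dump((s,st),open('w1.pkl','wb'));save(s,'w1.png');print(st['position'],st['eef_rot'],st['gripper_width'],st['time'])
E
```

```text
[ 0.62887275 -0.17851179  0.19042959] [-1.79787750e+02 -8.28849872e-02  1.24876815e+01] 0.050285428507828064 1.5333
```

View pics/w1.png

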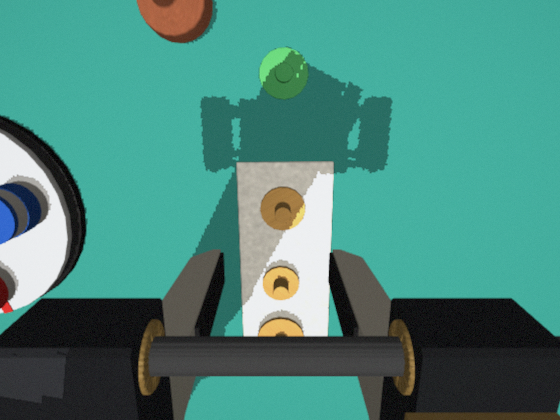

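The wrist view shows the chosen lid at (282,208) and the smallest at (281,283). The largest is partly hidden near (281,330). The green decoy is at (284,72).

```bash
cat >> h.py <<'E'
def lids(s):
    P=pts(s);hsv=cv2.cvtColor(s['color'],cv2.COLOR_RGB2HSV);H,S,V=[hsv[...,i].astype(int) for i in range(3)]
    m=((H>8)&(H<30)&(S>100)&(V>60)&(P[...,2]<.06)&(P[...,2]>.012)).astype(np.uint8)
    m=cv2.morphologyEx(m,cv2.MORPH_CLOSE,np.ones((5,5)))
    k,l,st,c=cv2.connectedComponentsWithStats(m)
    for i in range(1,k):
        if st[i,4]<300: continue
        cs,_=cv2.findContours((l==i).astype(np.uint8),cv2.RETR_EXTERNAL,cv2.CHAIN_APPROX_NONE)
        cc=max(cs,key=len);z=P[...,2];inn=(l==i)
        kt=P[inn&(z>.034)];fl=P[inn&(z>.012)&(z<.024)];h=np.median(fl[:,2])
        B=np.array([ray(s,*q[0],h) for q in cc],np.float32)
        (cx,cy),r=cv2.minEnclosingCircle(B[:,:2].copy())
        print(st[i],'flange h',h.round(4),'circle',round(cx,4),round(cy,4),'D',round(2*r,4),'knob',np.median(kt,axis=0).round(4),((kt.max(0)+kt.min(0))/2).round(4),len(kt))
E
python3 - <<'E'
from h import *
import pickle
s,st=pickle.load(open('w1.pkl','rb'));lids(s);go([.5985,-.190,.1],12.5)
E
```

```text
[ 137    0   75   42 2353] flange h 0.0214 circle 0.7595 -0.0578 D 0.0643 knob [ 0.7475 -0.0679  0.0469] [ 0.7373 -0.097   0.2081] 1934
[ 261  187   44   43 1474] flange h 0.0169 circle 0.5996 -0.1893 D 0.0455 knob [ 0.6004 -0.1897  0.0368] [ 0.6497 -0.1791  0.2081] 223
[263 266  36  34 940] flange h 0.0168 circle 0.5173 -0.2057 D 0.04 knob [ 0.5177 -0.2064  0.0367] [ 0.6085 -0.1876  0.2081] 182
[258 318  45  18 637] flange h 0.0166 circle 0.4554 -0.2196 D 0.0499 knob [ 0.7079 -0.1607  0.3821] [ 0.7079 -0.1607  0.3821] 2
t [-0.0323  0.005   0.0904] r [-0.21 -0.08 -0.01]
```

>>> play_rows(
  increments=[
    [0.05,-0.01,-0.0005,0.01,0,0,0],
    [0.05,-0.02,-0.001,0.035,0,0,0],
    [0.05,-0.0266,-0.001,0.065,0,0,0],
    [0.05,-0.0266,-0.001,0.09,0,0,0],
    [0.05,-0.0266,-0.001,0.11,0,0,0],
    [0.05,-0.0266,-0.001,0.12,0,0,0],
    [0.05,-0.0266,-0.001,0.12,0,0,0],
    [0.05,-0.0266,-0.001,0.12,0,0,0],
  ],
)

```text
time: 2.2
position: [0.5996, -0.1907, 0.0716]
eef_rot: [180.0, 0.0, 11.9]
force: [-0.6, -1.1, 1.0]
gripper_width: 0.05
gripper_force: 0.0
```

```bash
python3 - <<'E'
from h import *
st=robot.state();print(st['position'],st['eef_rot']);go([.5998,-.1894,.0225],12)
s=snap('wrist');save(s,'w2.png');lids(s)
E
```

```text
[ 0.59955297 -0.19073986  0.0716413 ] [1.79964511e+02 2.71832918e-02 1.19125954e+01]
t [ 0.0005 -0.0013  0.0491] r [ 0.04  0.03 -0.09]
[ 242  183   65   63 3223] flange h 0.0169 circle 0.5994 -0.1895 D 0.0457 knob [ 0.6    -0.1895  0.0369] [ 0.6349 -0.1858  0.1485] 495
[ 248  296   52   40 1717] flange h 0.0168 circle 0.5178 -0.206 D 0.0404 knob [ 0.5216 -0.2049  0.0367] [ 0.5977 -0.1936  0.1485] 179
[ 243  376   64   44 2473] flange h 0.0168 circle 0.4485 -0.2217 D 0.0548 knob [ 0.4518 -0.2208  0.0365] [ 0.5615 -0.2017  0.1485] 263
```

>>> play_rows(
  increments=[
    [0.05,0.0003,-0.001,0.015,0,0,0],
    [0.05,0.0003,-0.001,0.03,0,0,0],
    [0.05,0.0003,-0.001,0.043,0,0,0],
    [0.05,0.0003,-0.001,0.049,0,0,0],
    [0.05,0.0003,-0.001,0.049,0,0,0],
    [0.0,0.0003,-0.001,0.049,0,0,0],
    [0.0,0.0003,-0.001,0.049,0,0,0],
    [0.0,0.0003,-0.001,0.049,0,0,0],
  ],
)

```text
time: 2.92
position: [0.6011, -0.1886, 0.0237]
eef_rot: [179.9, -0.1, 12.0]
force: [-0.2, 0.6, 0.3]
gripper_width: 0.0343
gripper_force: 0.0
```

>>> play_rows(
  increments=[
    [0.0,0,0,0,0,0,0],
    [0.0,0,0,0,0,0,0],
    [0.0,0,0,-0.01,0,0,0],
    [0.0,0,0,-0.03,0,0,0],
    [0.0,0,0,-0.06,0,0,0],
    [0.0,0,0,-0.095,0,0,0],
    [0.0,0,0,-0.12,0,0,0],
    [0.0,0,0,-0.13,0,0,0],
  ],
)

```text
time: 3.58
position: [0.6027, -0.1891, 0.1578]
eef_rot: [179.8, -0.5, 12.0]
force: [0.9, 0.3, 0.1]
gripper_width: 0.0002
gripper_force: 0.0
```

```bash
python3 - <<'E'
from h import *
import pickle
st=robot.state();print(st['position'],st['eef_rot'],st['gripper_width'],st['gripper_force'],st['force'])
s=snap('wrist');save(s,'w3.png');pickle.dump(s,open('w3.pkl','wb'))
E
```

```text
[ 0.60273943 -0.1891074   0.15781866] [179.76363151  -0.45670857  12.00071532] 0.00017670441284187307 0.0 [0.93083311 0.33594129 0.13713623]
```

View pics/w3.png

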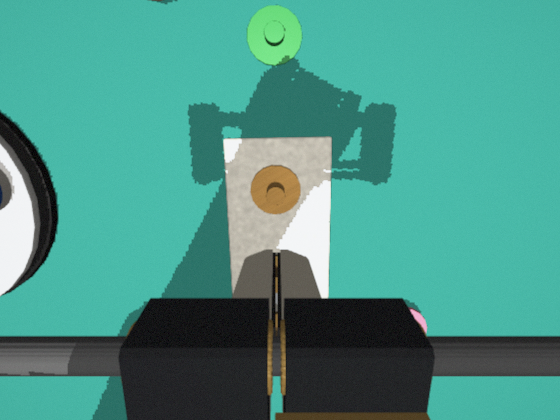

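The fingers were still closing when I lifted, so they missed. The lid still stands at (275,189) on the mat. I'll measure it again and retry with a longer closing time.

```bash
python3 - <<'E'
from h import *
import pickle
lids(pickle.load(open('w3.pkl','rb')));st=robot.state();print(st['position']);
E
```

```text
[ 251  166   49   48 1866] flange h 0.0169 circle 0.5995 -0.1896 D 0.0454 knob [ 0.5999 -0.1897  0.0369] [ 0.6359 -0.1848  0.192 ] 271
[ 0.60289907 -0.18910251  0.15781317]
```

>>> play_rows(
  increments=[
    [0.04,0,0,0,0,0,0],
    [0.04,0,0,0,0,0,0],
    [0.04,0,0,0.01,0,0,0],
    [0.04,0,0,0.025,0,0,0],
    [0.04,0,0,0.045,0,0,0],
    [0.04,0,0,0.065,0,0,0],
    [0.04,0,0,0.07,0,0,0],
    [0.04,0,0,0.07,0,0,0],
  ],
)

```text
time: 4.3
position: [0.5973, -0.1874, 0.0785]
eef_rot: [-179.8, 0.4, 12.0]
force: [-0.3, -0.7, 0.5]
gripper_width: 0.0394
gripper_force: 0.0
```

```bash
python3 - <<'E'
from h import *
s=snap('wrist');lids(s);st=robot.state();print(st['position'],st['eef_rot'],st['gripper_width']);go([.5998,-.1894,.0225],12)
E
```

```text
[ 248  178   64   61 3089] flange h 0.0169 circle 0.5993 -0.1895 D 0.0458 knob [ 0.5999 -0.1896  0.0369] [ 0.6345 -0.1844  0.1517] 473
[ 254  289   50   47 1843] flange h 0.0168 circle 0.517 -0.2061 D 0.0417 knob [ 0.5181 -0.2058  0.0367] [ 0.5939 -0.1927  0.1517] 340
[ 249  376   62   39 1934] flange h 0.0168 circle 0.4474 -0.2218 D 0.0538 knob [ 0.4505 -0.2212  0.0367] [ 0.5593 -0.2002  0.1517] 317
[ 0.59886729 -0.18787325  0.08040909] [-179.8882837     0.20000815   12.01119113] 0.0395013254237972
t [0.0008 0.0018 0.0579] r [-0.11  0.2   0.01]
```

>>> play_rows(
  increments=[
    [0.04,0,0.001,0.015,0,0,0],
    [0.04,0,0.001,0.032,0,0,0],
    [0.04,0,0.001,0.048,0,0,0],
    [0.04,0,0.001,0.056,0,0,0],
    [0.04,0,0.001,0.0595,0,0,0],
    [0.0,0,0.001,0.0595,0,0,0],
    [0.0,0,0.001,0.0595,0,0,0],
    [0.0,0,0.001,0.0595,0,0,0],
  ],
)

```text
time: 5.02
position: [0.6013, -0.1895, 0.0241]
eef_rot: [179.9, -0.1, 12.0]
force: [0.2, 0.4, -0.3]
gripper_width: 0.0245
gripper_force: 0.0
```

>>> play_rows(
  increments=[
    [0.0,0,0,0,0,0,0],
    [0.0,0,0,0,0,0,0],
    [0.0,0,0,0,0,0,0],
    [0.0,0,0,0,0,0,0],
    [0.0,0,0,0,0,0,0],
    [0.0,0,0,0,0,0,0],
    [0.0,0,0,0,0,0,0],
    [0.0,0,0,0,0,0,0],
  ],
)

```text
time: 5.68
position: [0.6003, -0.1892, 0.0228]
eef_rot: [-180.0, 0.0, 12.0]
force: [-0.3, -0.0, -0.3]
gripper_width: 0.0005
gripper_force: 0.0
```

```bash
python3 - <<'E'
from h import *
s=snap('wrist');save(s,'w4.png');lids(s)
E
```

```text
[ 237  204   80   76 3362] flange h 0.0169 circle 0.5997 -0.1896 D 0.0459 knob [ 0.6059 -0.1886  0.0376] [ 0.6376 -0.1873  0.1242] 261
```

View pics/w4.png

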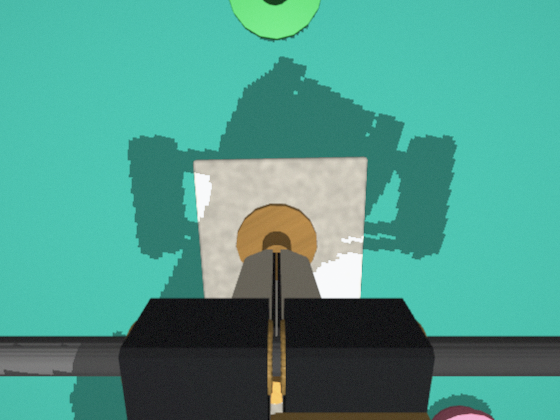

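```bash
python3 - <<'E'
from h import *
s=snap('wrist');st=robot.state();K=s['mtx'];E=s['extrinsics'];P=pts(s)
def pr(p): c=E[:3,:3]@p+E[:3,3];q=K@c;return q[:2]/q[2]
print(K[0,0],st['position'],'tcp px',pr(st['position']),'grasp',pr(st['position']+[0,0,.019]),'flange',pr(np.array([.5997,-.1896,.0169])),'knobtop',pr(np.array([.5997,-.1896,.0369])))
R=Rt(st)
for v in range(225,300,4): print(v,[((P[v,u]-st['position'])@R*1000).round(1) for u in (268,277,286)])
E
```

```text
377.17871309770896 [ 0.60025926 -0.18922256  0.02282403] tcp px [275.95360037 245.48330847] grasp [275.95108732 260.30907791] flange [276.40380216 242.4133808 ] knobtop [276.44582337 257.32007959]
225 [array([10. , -4.4,  5.4]), array([9.5, 0.6, 6.6]), array([9.6, 5.6, 6.4])]
229 [array([ 7.2, -4.4,  6.6]), array([7.4, 0.6, 6. ]), array([7.6, 5.6, 5.4])]
233 [array([ 5.4, -4.4,  5. ]), array([6.7, 0.6, 1.5]), array([4.9, 5.6, 6.2])]
237 [array([ 5. , -4.3, -0.1]), array([ 6.6,  0.6, -4.2]), array([4.5, 5.5, 1.2])]
241 [array([ 5.3, -4.2, -6.5]), array([  6.7,   0.5, -10.1]), array([ 5.2,  5.3, -6.3])]
245 [array([  5.6,  -4.1, -12.6]), array([  6.6,   0.5, -15.1]), array([  4.8,   5.2, -10.7])]
249 [array([  9.2,  -3.8, -26.3]), array([  4.2,   0.5, -14.7]), array([  8.9,   4.8, -25.5])]
253 [array([  9.1,  -3.7, -30.7]), array([  7.6,   0.5, -27.3]), array([  8.8,   4.7, -29.9])]
257 [array([  8.9,  -3.6, -34.6]), array([  5.4,   0.5, -26.9]), array([  8.6,   4.6, -34. ])]
261 [array([  9.2,  -3.5, -39.5]), array([  3.9,   0.5, -28.2]), array([  9. ,   4.4, -39.1])]
265 [array([  9. ,  -3.4, -42.9]), array([  2.1,   0.5, -28.6]), array([  8.8,   4.4, -42.5])]
269 [array([  9. ,  -3.4, -46.8]), array([  0.4,   0.5, -29.6]), array([  8.3,   4.3, -45.4])]
273 [array([  8.5,  -3.3, -49.6]), array([ -1. ,   0.5, -30.9]), array([  8.7,   4.2, -50. ])]
277 [array([  9.2,  -3.2, -54.5]), array([ -3.1,   0.5, -30.9]), array([  9.3,   4. , -54.7])]
281 [array([  9.4,  -3.1, -58.1]), array([ -4.5,   0.5, -32.1]), array([  8.9,   4. , -57.3])]
285 [array([  8.8,  -3.1, -60.3]), array([ -6.3,   0.5, -32.7]), array([  8.5,   3.9, -59.8])]
289 [array([  9.1,  -3. , -63.9]), array([-38.6,   0.6,  21.4]), array([  8.8,   3.8, -63.4])]
293 [array([  9.1,  -2.9, -66.9]), array([-41. ,   0.6,  20.5]), array([  9. ,   3.7, -66.8])]
297 [array([  8.7,  -2.9, -69.1]), array([-44.4,   0.6,  21.6]), array([  8.7,   3.7, -69.1])]
```

```bash
python3 - <<'E'
from h import *
s=snap('side');P=pts(s);st=robot.state();print(st['position'])
m=(abs(P[...,0]-.6)<.04)&(abs(P[...,1]+.19)<.06)&(P[...,2]>.03)&(P[...,2]<.16)
K=s['mtx'];E=s['extrinsics'];q=K@(E[:3,:3]@st['position']+E[:3,3]);u,v=(q[:2]/q[2]).round().astype(int);print('tcp px',u,v)
for r in range(v-34,v+6,2): print(r,[(P[r,c]*1000).round(0).astype(int).tolist()+s['color'][r,c].tolist() for c in (u-4,u,u+4)])
c=s['color'][v-70:v+30,u-60:u+60];cv2.imwrite('pics/s1.png',cv2.resize(c[:,:,::-1],None,fx=6,fy=6,interpolation=cv2.INTER_NEAREST))
E
```

```text
[ 0.60029206 -0.18920673  0.02282685]
tcp px 295 172
138 [[609, -123, 182, 46, 63, 63], [599, -140, 171, 36, 53, 50], [587, -125, 180, 41, 59, 57]]
140 [[609, -113, 181, 51, 67, 67], [598, -117, 179, 52, 68, 68], [587, -116, 179, 50, 66, 67]]
142 [[609, -105, 180, 48, 64, 63], [598, -107, 178, 52, 68, 67], [587, -107, 179, 53, 67, 68]]
144 [[609, -95, 180, 55, 70, 71], [598, -94, 180, 109, 115, 119], [587, -96, 179, 46, 62, 60]]
146 [[609, -91, 176, 27, 49, 46], [598, -94, 174, 28, 49, 48], [587, -100, 170, 31, 51, 49]]
148 [[609, -90, 170, 68, 77, 71], [598, -97, 166, 108, 110, 101], [587, -99, 165, 106, 108, 100]]
150 [[609, -89, 164, 100, 104, 95], [598, -102, 156, 100, 103, 94], [587, -103, 156, 99, 103, 94]]
152 [[609, -103, 149, 33, 52, 52], [598, -105, 148, 99, 104, 94], [587, -105, 148, 99, 102, 93]]
154 [[609, -102, 143, 96, 99, 91], [598, -101, 144, 99, 102, 94], [588, -107, 140, 100, 101, 94]]
156 [[609, -99, 139, 91, 113, 105], [600, -176, 89, 100, 103, 94], [591, -307, 3, 65, 126, 117]]
158 [[617, -298, 1, 46, 133, 123], [600, -170, 86, 97, 100, 92], [591, -294, 4, 72, 1
[... 161 characters left out ...]
 93], [590, -272, 3, 71, 119, 110]]
164 [[616, -259, 4, 24, 98, 91], [601, -178, 59, 84, 89, 82], [590, -262, 2, 30, 142, 131]]
166 [[616, -254, 0, 28, 95, 87], [601, -192, 42, 134, 99, 49], [590, -244, 6, 134, 181, 177]]
168 [[615, -232, 7, 147, 143, 139], [601, -181, 42, 110, 91, 55], [590, -234, 6, 147, 155, 156]]
170 [[614, -203, 20, 127, 102, 51], [601, -183, 34, 90, 80, 52], [589, -202, 20, 119, 97, 53]]
172 [[614, -192, 20, 125, 103, 58], [601, -180, 29, 91, 80, 53], [589, -191, 20, 119, 98, 58]]
174 [[614, -182, 20, 123, 101, 57], [601, -177, 23, 121, 100, 58], [589, -179, 22, 129, 105, 59]]
176 [[613, -171, 20, 98, 86, 59], [601, -166, 23, 118, 97, 58], [589, -165, 24, 114, 94, 54]]
```

View pics/s1.png

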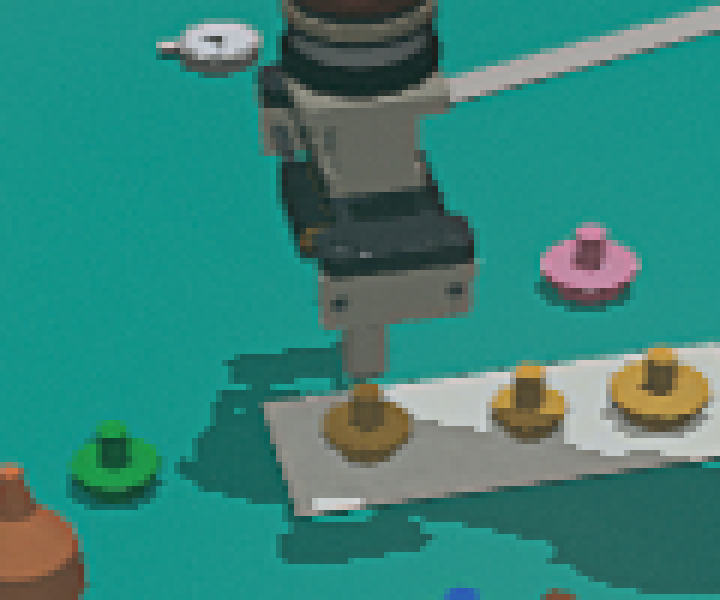

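The crop shows the closed fingertips ending at crop (363,378), just above the knob at (367,392). So the real finger ends sit about 24 mm above the reported TCP, and I'll go that much lower. I open first, then descend.

>>> play_rows(
  increments=[
    [0.05,0,0,0,0,0,0],
    [0.05,0,0,0,0,0,0],
    [0.05,0,0,0,0,0,0],
    [0.05,0,0,0,0,0,0],
    [0.05,0,0,0,0,0,0],
    [0.05,0,0,0,0,0,0],
    [0.05,0,0,0.005,0,0,0],
    [0.05,0,0,0.01,0,0,0],
  ],
)

```text
time: 6.5
position: [0.6005, -0.1893, 0.0128]
eef_rot: [180.0, -0.0, 12.0]
force: [-0.1, 0.1, -1.0]
gripper_width: 0.0473
gripper_force: 0.0
```

>>> play_rows(
  increments=[
    [0.05,0,0,0.005,0,0,0],
    [0.05,0,0,0.0095,0,0,0],
    [0.05,0,0,0.0135,0,0,0],
    [0.05,0,0,0.0135,0,0,0],
    [0.05,0,0,0.0135,0,0,0],
    [0.05,0,0,0.0135,0,0,0],
    [0.05,0,0,0.0135,0,0,0],
    [0.05,0,0,0.0135,0,0,0],
  ],
)

```text
time: 7.17
position: [0.6005, -0.1893, -0.0003]
eef_rot: [180.0, -0.0, 12.0]
force: [0.5, 0.5, -0.4]
gripper_width: 0.0497
gripper_force: 0.0
```

```bash
python3 - <<'E'
from h import *
s=snap('wrist');st=robot.state();print(st['position'],st['force'],st['gripper_width'],st['time']);P=pts(s);R=Rt(st)
T=(P-st['position'])@R*1000
# lowest finger points: inside |y| 20..45, x<15, dark/gray
m=(abs(T[...,1])>24)&(abs(T[...,1])<40)&(abs(T[...,0]-5)<8)
for sg in(-1,1):
    q=T[m&(T[...,1]*sg>0)&(P[...,2]>.012)]; print(sg,len(q),np.percentile(q[:,2],[90,95,98,100]).round(1),'world tip',np.percentile(P[m&(T[...,1]*sg>0)&(P[...,2]>.008)][:,2],[0,1,3,5,10]).round(4))
c=s['color'][180:330,150:410];cv2.imwrite('pics/w5.png',cv2.resize(c[:,:,::-1],None,fx=3,fy=3))
E
```

```text
[ 6.00506360e-01 -1.89254381e-01 -3.34388879e-04] [-0.70807966  1.36532832 -0.03467604] 0.05004095034666995 7.2167
-1 4723 [-40.4 -34.4 -29.6 -24.1] world tip [0.0238 0.0277 0.0311 0.0341 0.0401]
1 4698 [-40.3 -34.3 -29.6 -24.5] world tip [0.0242 0.0273 0.0311 0.0339 0.04  ]
```

View pics/w5.png

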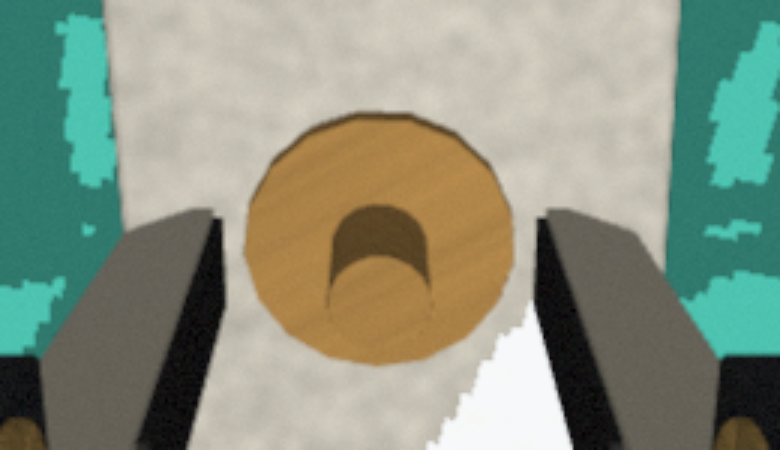

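The view shows the fingers either side of the knob, at crop (215,215) and (545,215), clear of the flange. They can go 3.5 mm lower before I close them.

>>> play_rows(
  increments=[
    [0.05,-0.0008,0,0.0035,0,0,0],
    [0.05,-0.0008,0,0.0035,0,0,0],
    [0.0,-0.0008,0,0.0035,0,0,0],
    [0.0,-0.0008,0,0.0035,0,0,0],
    [0.0,-0.0008,0,0.0035,0,0,0],
    [0.0,-0.0008,0,0.0035,0,0,0],
    [0.0,-0.0008,0,0.0035,0,0,0],
    [0.0,-0.0008,0,0.0035,0,0,0],
  ],
)

```text
time: 7.88
position: [0.5996, -0.1894, -0.0041]
eef_rot: [180.0, -0.0, 12.0]
force: [-0.3, -0.4, -0.7]
gripper_width: 0.0152
gripper_force: 30.1
```

>>> play_rows(
  increments=[
    [0.0,0,0,0,0,0,0],
    [0.0,0,0,0,0,0,0],
    [0.0,0,0,-0.005,0,0,0],
    [0.0,0,0,-0.01,0,0,0],
    [0.0,0,0,-0.015,0,0,0],
    [0.0,0,0,-0.02,0,0,0],
    [0.0,0,0,-0.02,0,0,0],
    [0.0,0,0,-0.02,0,0,0],
  ],
)

```text
time: 8.55
position: [0.5999, -0.1895, 0.0165]
eef_rot: [180.0, -0.1, 12.0]
force: [-0.1, -0.2, -0.3]
gripper_width: 0.0149
gripper_force: 30.0
```

Gripped: opening 15 mm, 30 N. I lift it and carry it to a viewing pose near the jar.

>>> play_rows(
  increments=[
    [0.0,0,0,-0.02,0,0,0],
    [0.0,0,0,-0.045,0,0,0],
    [0.0,-0.004,-0.01,-0.07,0,0,0],
    [0.0,-0.012,-0.032,-0.09,0,0,0],
    [0.0,-0.022,-0.058,-0.1,0,0,0],
    [0.0,-0.032,-0.085,-0.104,0,0,-2],
    [0.0,-0.042,-0.112,-0.104,0,0,-4],
    [0.0,-0.052,-0.138,-0.104,0,0,-6],
  ],
)

```text
time: 9.22
position: [0.5191, -0.064, 0.1203]
eef_rot: [180.0, -0.0, 18.1]
force: [0.3, 0.4, -1.0]
gripper_width: 0.0154
gripper_force: 30.0
```

>>> play_rows(
  increments=[
    [0.0,-0.0127,-0.026,0,0,0,-2],
    [0.0,-0.0254,-0.051,0,0,0,-4],
    [0.0,-0.038,-0.0765,0,0,0,-6],
    [0.0,-0.05,-0.1,0,0,0,-8],
    [0.0,-0.06,-0.12,0,0,0,-10],
    [0.0,-0.068,-0.137,0,0,0,-10],
    [0.0,-0.072,-0.1445,0,0,0,-10],
    [0.0,-0.0732,-0.1452,0,0,0,-10],
  ],
)

```text
time: 9.88
position: [0.4043, 0.0514, 0.12]
eef_rot: [-180.0, 0.0, 28.2]
force: [0.3, 0.0, -0.7]
gripper_width: 0.0153
gripper_force: 30.0
```

>>> play_rows(
  increments=[
    [0.0,0,0,0,0,0,0],
    [0.0,0,0,0,0,0,0],
    [0.0,0,0,0,0,0,0],
    [0.0,0,0,0,0,0,0],
    [0.0,0,0,0,0,0,0],
    [0.0,0,0,0,0,0,0],
    [0.0,0,0,0,0,0,0],
    [0.0,0,0,0,0,0,0],
  ],
)

```text
time: 10.55
position: [0.4055, 0.0501, 0.1199]
eef_rot: [-180.0, 0.0, 28.0]
force: [-0.3, -0.7, -0.5]
gripper_width: 0.0149
gripper_force: 30.0
```

```bash
python3 - <<'E'
from h import *
import pickle
s=snap('wrist');st=robot.state();pickle.dump((s,st),open('w6.pkl','wb'));save(s,'w6.png');print(st['position'],st['eef_rot'],st['gripper_width'],st['gripper_force'])
E
```

```text
[0.40546974 0.05015451 0.1198612 ] [-1.79996778e+02 -1.11867108e-03  2.80033043e+01] 0.015135118593874364 29.99912202358246
```

View pics/w6.png

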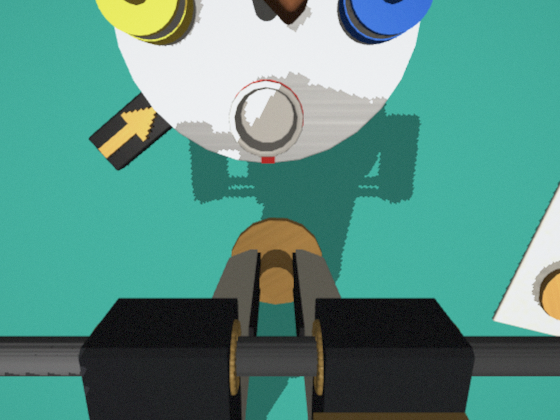

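The wrist view shows the red jar's mouth at (267,118) and the red dash at (268,159). The arrow is at (135,130), and the held lid hangs level at (275,250). I measure the mouth and the lid in the same frame.

```bash
python3 - <<'E'
from h import *
import pickle
from scipy.optimize import least_squares
s,st=pickle.load(open('w6.pkl','rb'));P=pts(s);R=Rt(st)
def cf(q):
    r=least_squares(lambda p:np.hypot(q[:,0]-p[0],q[:,1]-p[1])-p[2],[*q[:,:2].mean(0),.02],loss='soft_l1',f_scale=.001).x;return r
d=np.hypot(P[...,0]-.459,P[...,1]-.0859)
m=((P[...,2]>.071)&(P[...,2]<.082)&(d<.028)).astype(np.uint8)
h=np.median(P[m>0][:,2]);print('rim h',h,m.sum())
m=((P[...,2]>h-.0025)&(d<.028)).astype(np.uint8)
cs,hi=cv2.findContours(m,cv2.RETR_CCOMP,cv2.CHAIN_APPROX_NONE)
for i,c in enumerate(cs):
    if len(c)<40: continue
    B=np.array([ray(s,*q[0],h) for q in c]);r=cf(B);print('hole' if hi[0][i][3]>=0 else 'outer',len(c),'c',r[:2].round(4),'D',(2*r[2]).round(4))
# held lid flange edge
T=(P-st['position'])@R
hsv=cv2.cvtColor(s['color'],cv2.COLOR_RGB2HSV)
m=(hsv[...,0]>8)&(hsv[...,0]<30)&(hsv[...,1]>100)&(np.abs(T[...,1])<.03)&(np.abs(T[...,0])<.03)&(P[...,2]>.12)
q=T[m];print('lid z(tool) pct',np.percentile(q[:,2],[1,20,50,80,99]).round(4),len(q))
fl=q[(q[:,2]>np.percentile(q[:,2],60)-.004)]
A=np.c_[fl[:,:2],np.ones(len(fl))];cz=np.median(fl[:,2]);sel=abs(fl[:,2]-cz)<.003;co=np.linalg.lstsq(A[sel],fl[sel,2],rcond=None)[0];print('tilt',co[:2],'z0',co[2])
v,u=np.nonzero(m&(abs(T[...,2]-cz)<.003));hz=st['position'][2]-cz;print('flange world z',hz)
mm=np.zeros(m.shape,np.uint8);mm[v,u]=1
c=max(cv2.findContours(mm,0,1)[0],key=len)[:,0]
B=np.array([ray(s,a,b,hz) for a,b in c]);t=(B-st['position'])@R;t=t[t[:,0]>.006];r=cf(t);print('lid centre tool',r[:2].round(4),'D',2*r[2])
# axis from jar knobs etc.
for n,lo,hi_ in(('handle',.11,.15),):
    q=P[(P[...,2]>lo)&(P[...,2]<hi_)&(np.hypot(P[...,0]-.52,P[...,1]-.118)<.04)];print(n,q.mean(0))
E
```

```text
rim h 0.07575937877158263 1491
outer 214 c [0.4596 0.0859] D 0.0447
hole 178 c [0.4597 0.0859] D 0.0377
lid z(tool) pct [-0.1354 -0.1304 -0.0311 -0.021  -0.0198] 5441
tilt [ 0.00465012 -0.00237237] z0 -0.021199308214949253
flange world z 0.14102165695970448
lid centre tool [0.0072 0.0001] D 0.03284939692920254
handle [0.51041875 0.09973482 0.12680611]
```

```bash
python3 - <<'E'
from h import *
import pickle
s,st=pickle.load(open('w6.pkl','rb'));R=Rt(st);P=pts(s);T=(P-st['position'])@R
for u in (255,265,275,285,295):
    col=[v for v in range(205,240) if abs(P[v,u,2]-.141)<.006]; t=(ray(s,u,col[0]-.5,.1405)-st['position'])@R; print(u,col[0],t.round(4),'centre x',(t[0]-np.sqrt(.023**2-t[1]**2)).round(4))
go([.4597,.0859,.0980],28)
E
```

```text
255 222 [ 0.0211 -0.0101 -0.0206] centre x 0.0004
265 219 [ 0.0226 -0.0053 -0.0206] centre x 0.0002
275 217 [ 0.0236 -0.0005 -0.0206] centre x 0.0006
285 218 [ 0.0231  0.0043 -0.0206] centre x 0.0005
295 221 [ 0.0215  0.0091 -0.0206] centre x 0.0004
t [ 0.0647 -0.0061  0.0219] r [-0. -0.  0.]
```

>>> play_rows(
  increments=[
    [0.0,0.012,-0.001,0,0,0,0],
    [0.0,0.03,-0.003,0,0,0,0],
    [0.0,0.048,-0.0045,0,0,0,0],
    [0.0,0.06,-0.006,0,0,0,0],
    [0.0,0.0643,-0.0061,0.008,0,0,0],
    [0.0,0.0643,-0.0061,0.022,0,0,0],
    [0.0,0.0643,-0.0061,0.035,0,0,0],
    [0.0,0.0643,-0.0061,0.042,0,0,0],
  ],
)

```text
time: 11.27
position: [0.4577, 0.0852, 0.0762]
eef_rot: [-180.0, 0.2, 28.0]
force: [0.3, 0.1, -0.1]
gripper_width: 0.015
gripper_force: 30.0
```

>>> play_rows(
  increments=[
    [0.0,0,0,0,0,0,0],
    [0.0,0,0,0,0,0,0],
    [0.0,0,0,0,0,0,0],
    [0.0,0,0,0,0,0,0],
    [0.0,0,0,0,0,0,0],
    [0.0,0,0,0,0,0,0],
    [0.0,0,0,0,0,0,0],
    [0.0,0,0,0,0,0,0],
  ],
)

```text
time: 11.93
position: [0.4595, 0.0858, 0.0781]
eef_rot: [180.0, -0.0, 28.0]
force: [-0.3, -0.1, -1.1]
gripper_width: 0.0153
gripper_force: 30.0
```

```bash
python3 - <<'E'
from h import *
st=robot.state();print(st['position'],st['force']);go([.4597-.0004*.883,.0859-.0004*.469,.0602],28)
E
```

```text
[0.45947088 0.08582076 0.07810342] [-0.25373642 -0.08312069 -1.08224325]
t [-0.0002  0.      0.0179] r [ 0.   -0.03  0.01]
```

Aligned to within about 0.2 mm. I lower it slowly into the mouth.

>>> play_rows(
  increments=[
    [0.0,0,0,0.003,0,0,0],
    [0.0,0,0,0.006,0,0,0],
    [0.0,0,0,0.0085,0,0,0],
    [0.0,0,0,0.0105,0,0,0],
    [0.0,0,0,0.0125,0,0,0],
    [0.0,0,0,0.014,0,0,0],
    [0.0,0,0,0.0155,0,0,0],
    [0.0,0,0,0.016,0,0,0],
  ],
)

```text
time: 12.6
position: [0.4593, 0.0858, 0.0616]
eef_rot: [-180.0, 0.0, 28.0]
force: [0.0, 0.5, -0.4]
gripper_width: 0.0151
gripper_force: 30.0
```

>>> play_rows(
  increments=[
    [0.0,0,0,0.0005,0,0,0],
    [0.0,0,0,0.001,0,0,0],
    [0.0,0,0,0.0015,0,0,0],
    [0.0,0,0,0.002,0,0,0],
    [0.0,0,0,0.002,0,0,0],
    [0.0,0,0,0.002,0,0,0],
    [0.0,0,0,0.002,0,0,0],
    [0.0,0,0,0.002,0,0,0],
  ],
)

```text
time: 13.27
position: [0.4595, 0.0859, 0.0599]
eef_rot: [-180.0, -0.0, 28.0]
force: [-0.6, 0.4, -1.5]
gripper_width: 0.0155
gripper_force: 30.0
```

>>> play_rows(
  increments=[
    [0.04,0,0,0,0,0,0],
    [0.04,0,0,0,0,0,0],
    [0.04,0,0,0,0,0,0],
    [0.04,0,0,0,0,0,0],
    [0.04,0,0,0,0,0,0],
    [0.04,0,0,-0.004,0,0,0],
    [0.04,0,0,-0.012,0,0,0],
    [0.04,0,0,-0.025,0,0,0],
  ],
)

```text
time: 13.93
position: [0.4585, 0.0856, 0.0849]
eef_rot: [-180.0, 0.1, 28.0]
force: [-0.8, 0.4, -1.5]
gripper_width: 0.0402
gripper_force: 0.0
```

>>> play_rows(
  increments=[
    [0.04,0,0,-0.02,0,0,0],
    [0.04,0,0,-0.04,0,0,0],
    [0.04,-0.005,0,-0.055,0,0,0],
    [0.04,-0.015,0,-0.06,0,0,0],
    [0.04,-0.02,0,-0.06,0,0,0],
    [0.04,-0.02,0,-0.06,0,0,0],
    [0.04,-0.02,0,-0.06,0,0,0],
    [0.04,-0.02,0,-0.06,0,0,0],
  ],
)

```text
time: 14.6
position: [0.4412, 0.0763, 0.1441]
eef_rot: [-180.0, 0.1, 28.0]
force: [0.8, 0.3, -1.0]
gripper_width: 0.0398
gripper_force: 0.0
```

```bash
python3 - <<'E'
from h import *
import pickle
s=snap('wrist');t=snap('top');st=robot.state();pickle.dump((s,st,t),open('w7.pkl','wb'));save(s,'w7.png');print(st['position'],st['eef_rot'],st['gripper_width'],st['time'])
E
```

```text
[0.44147321 0.07646833 0.14419616] [-1.79969851e+02  6.84447215e-02  2.80189796e+01] 0.03999734084150702 14.7
```

View pics/w7.png

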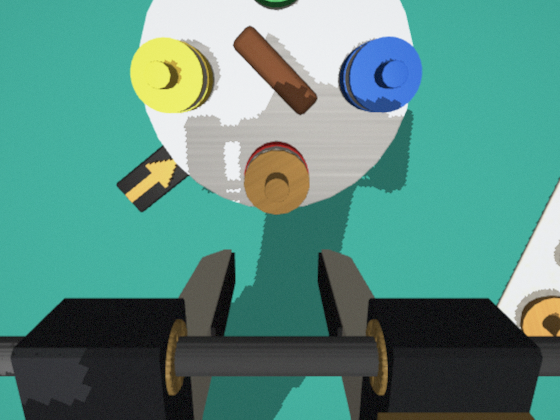

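The lid sits on the red jar at (277,183). The handle runs from (243,37) to (307,104), and the arrow is at (152,180). I check the seating and measure the handle, the axis and the arrow.

```bash
cat > m.py <<'E'
from h import *
def meas(s,arrow=True):
    P=pts(s);z=P[...,2];hsv=cv2.cvtColor(s['color'],cv2.COLOR_RGB2HSV);H,S,V=[hsv[...,i].astype(int) for i in range(3)]
    near=np.hypot(P[...,0]-.5196,P[...,1]-.118)
    m=((z>.124)&(z<.15)&(near<.035)).astype(np.uint8)
    q=P[m>0];ht=np.median(q[:,2])
    c=max(cv2.findContours(((abs(z-ht)<.004)&(m>0)).astype(np.uint8),0,1)[0],key=len)[:,0]
    B=np.array([ray(s,a,b,ht)[:2] for a,b in c]);(cx,cy),(w,h),_=r=cv2.minAreaRect((B*1000).astype(np.float32))
    bp=cv2.boxPoints(r);e=max((bp[1]-bp[0],bp[2]-bp[1]),key=lambda x:np.hypot(*x));ha=np.degrees(np.arctan2(e[1],e[0]))%180
    print('handle top',round(float(ht),4),'c',round(cx/1000,4),round(cy/1000,4),'size',round(w,1),round(h,1),'az',round(float(ha),1))
    m=((H>8)&(H<25)&(S>100)&(z>.085)&(z<.097)&(near<.11)).astype(np.uint8)
    if m.sum()>100:
        hz=np.median(P[m>0][:,2]);c=max(cv2.findContours(m,0,1)[0],key=len)[:,0]
        B=np.array([ray(s,a,b,hz)[:2] for a,b in c],np.float32);(a,b),rr=cv2.minEnclosingCircle(B);fl=P[(m>0)&(abs(z-hz)<.002)]
        A=np.c_[fl[:,:2],np.ones(len(fl))];co=np.linalg.lstsq(A,fl[:,2],rcond=None)[0]
        print('lid flange h?',hz.round(4),np.percentile(z[m>0],[5,25,50,75]).round(4),'c',round(a,4),round(b,4),'D',round(2*rr,4),'tilt',co[:2].round(3))
    m=(H>12)&(H<32)&(S>120)&(V>100)&(z<.026)&(z>.008)&(near<.18)&(near>.1)
    v,u=np.nonzero(m)
    if len(u)>40:
        q=np.array([ray(s,a,b,.0165)[:2] for a,b in zip(u,v)]);w=np.linalg.svd(q-q.mean(0))[2][0];r=q.mean(0)-[.5196,.118];print('arrow',q.mean(0).round(4),'own axis',np.degrees(np.arctan2(w[1],w[0]))%180,'az from axis',np.degrees(np.arctan2(r[1],r[0])))
    m=((H<8)|(H>172))&(S>150)&(V>70)&(abs(z-.034)<.006)&(near<.12)&(near>.09);v,u=np.nonzero(m)
    if len(u)>3: q=P[m].mean(0);r=q[:2]-[.5196,.118];print('dash',q.round(4),np.degrees(np.arctan2(r[1],r[0]))%360)
E
python3 - <<'E'
from m import *
import pickle
s,st,t=pickle.load(open('w7.pkl','rb'));meas(s);print('top');meas(t)
E
```

```text
handle top 0.1357 c 0.521 0.1189 size 49.3 13.8 az 73.2
lid flange h? 0.0912 [0.0854 0.0884 0.0912 0.0941] c 0.4891 0.1785 D 0.0153 tilt [ 0.036 -0.006]
arrow [0.3993 0.1744] own axis 155.5907193229763 az from axis 154.85847931336997
top
handle top 0.1377 c 0.5203 0.1195 size 47.1 13.8 az 73.8
```

```bash
python3 - <<'E'
from m import *
import pickle
s,st,t=pickle.load(open('w7.pkl','rb'));P=pts(s);d=np.hypot(P[...,0]-.4597,P[...,1]-.0859);hsv=cv2.cvtColor(s['color'],cv2.COLOR_RGB2HSV)
m=(d<.027)&(hsv[...,1]>110)&(hsv[...,0]>8)&(hsv[...,0]<28)&(P[...,2]>.076)
print(np.percentile(P[m][:,2],[5,50,95]));f=m&(P[...,2]<.086)
c=max(cv2.findContours(m.astype(np.uint8),0,1)[0],key=len)[:,0]
B=np.array([ray(s,a,b,.081)[:2] for a,b in c],np.float32);print(cv2.minEnclosingCircle(B));q=P[f];A=np.c_[q[:,:2],np.ones(len(q))];print(np.linalg.lstsq(A,q[:,2],rcond=None)[0],np.median(q[:,2]))
k=P[m&(P[...,2]>.096)];print('knob',k.mean(0))
go([.521,.1189,.12],73.2);print(robot.state()['qpos'])
E
```

```text
[0.08009762 0.08730216 0.27772641]
((0.4594570994377136, 0.08553580939769745), 0.022833166643977165)
[0.0038544  0.00058541 0.07915003] 0.08094422841780788
knob [0.46566023 0.08623169 0.23895065]
t [ 0.0902 -0.0001  0.0241] r [ -0.06   0.05 -45.18]
[ -9.26353765  21.42404353  -4.52190697 116.84953811   2.45407966
  41.88706925 -77.28478307]
```

The lid is seated: level, centred, with its flange at rim height. Next I go over the handle and turn to yaw 73.

>>> play_rows(
  increments=[
    [0.04,0.008,0,0,0,0,-6],
    [0.04,0.022,0,0,0,0,-12],
    [0.04,0.04,0,0,0,0,-18],
    [0.04,0.058,0,0,0,0,-24],
    [0.04,0.074,0,0,0,0,-30],
    [0.04,0.084,0,0,0,0,-36],
    [0.04,0.09,0,0,0,0,-42],
    [0.04,0.0902,0,0,0,0,-45.2],
  ],
)

```text
time: 15.37
position: [0.5225, 0.1198, 0.144]
eef_rot: [-180.0, -0.1, 73.5]
force: [-0.1, -0.4, 0.1]
gripper_width: 0.04
gripper_force: 0.0
```

>>> play_rows(
  increments=[
    [0.04,0,0,0,0,0,0],
    [0.04,0,0,0,0,0,0],
    [0.04,0,0,0,0,0,0],
    [0.04,0,0,0,0,0,0],
    [0.04,0,0,0.003,0,0,0],
    [0.04,0,0,0.008,0,0,0],
    [0.04,0,0,0.014,0,0,0],
    [0.04,0,0,0.02,0,0,0],
  ],
)

```text
time: 16.03
position: [0.5211, 0.1187, 0.1242]
eef_rot: [-180.0, 0.0, 73.2]
force: [-0.3, -0.1, 0.6]
gripper_width: 0.0403
gripper_force: 0.0
```

```bash
python3 - <<'E'
from m import *
s=snap('wrist');save(s,'w8.png');st=robot.state();print(st['position'],st['eef_rot'],st['force'],st['time']);meas(s);go([.521,.1189,.086],73.2)
E
```

```text
[0.52014857 0.11837061 0.12297855] [-1.79854887e+02  8.89424194e-02  7.32089089e+01] [-0.07527192  0.27941848 -1.01006287] 16.0833
handle top 0.1357 c 0.5214 0.1204 size 49.9 13.7 az 73.0
arrow [0.3989 0.1749] own axis 155.57295821886254 az from axis 154.76196307901537
t [0.0008 0.0008 0.037 ] r [-0.15  0.09  0.01]
```

View pics/w8.png

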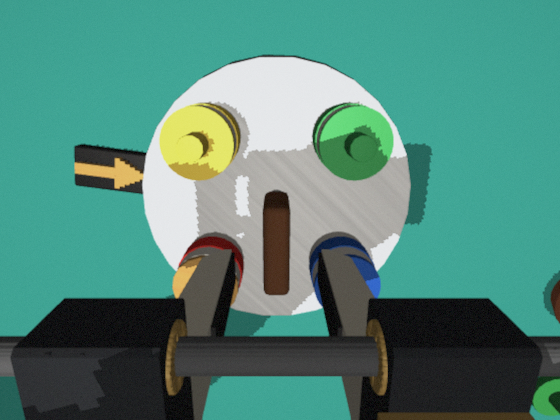

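The handle (277,243) lies centred and parallel between the fingers, with tips at (222,250) and (325,250). I descend and close.

>>> play_rows(
  increments=[
    [0.04,0,0,0.01,0,0,0],
    [0.04,0,0,0.022,0,0,0],
    [0.04,0,0,0.032,0,0,0],
    [0.04,0,0,0.037,0,0,0],
    [0.04,0,0,0.037,0,0,0],
    [0.04,0,0,0.037,0,0,0],
    [0.0,0,0,0.037,0,0,0],
    [0.0,0,0,0.037,0,0,0],
  ],
)

```text
time: 16.75
position: [0.5218, 0.119, 0.0884]
eef_rot: [179.9, -0.0, 73.2]
force: [0.3, 0.2, 0.9]
gripper_width: 0.031
gripper_force: 0.0
```

>>> play_rows(
  increments=[
    [0.0,0,0,0,0,0,0],
    [0.0,0,0,0,0,0,0],
    [0.0,0,0,0,0,0,0],
    [0.0,0,0,0,0,0,0],
    [0.0,0,0,0,0,0,0],
    [0.0,0,0,0,0,0,0],
    [0.0,0,0,0,0,0,0],
    [0.0,0,0,0,0,0,0],
  ],
)

```text
time: 17.42
position: [0.5212, 0.1189, 0.0882]
eef_rot: [-180.0, -0.0, 73.2]
force: [-0.7, 0.4, 4.8]
gripper_width: 0.0134
gripper_force: 30.0
```

Gripped firmly at 30 N. I turn the carousel clockwise by about 52.5°, gently.

>>> play_rows(
  increments=[
    [0.0,0,0,0,0,0,1],
    [0.0,0,0,0,0,0,3],
    [0.0,0,0,0,0,0,6],
    [0.0,0,0,0,0,0,9],
    [0.0,0,0,0,0,0,12],
    [0.0,0,0,0,0,0,15],
    [0.0,0,0,0,0,0,18],
    [0.0,0,0,0,0,0,21],
  ],
)

```text
time: 18.08
position: [0.521, 0.1189, 0.0882]
eef_rot: [-180.0, 0.0, 52.1]
force: [-1.6, -0.5, 5.1]
gripper_width: 0.0139
gripper_force: 30.0
```

>>> play_rows(
  increments=[
    [0.0,0,0,0,0,0,3],
    [0.0,0,0,0,0,0,6],
    [0.0,0,0,0,0,0,9],
    [0.0,0,0,0,0,0,12],
    [0.0,0,0,0,0,0,15],
    [0.0,0,0,0,0,0,18],
    [0.0,0,0,0,0,0,21],
    [0.0,0,0,0,0,0,24],
  ],
)

```text
time: 18.75
position: [0.5209, 0.119, 0.0882]
eef_rot: [-180.0, 0.0, 28.1]
force: [-3.0, 0.8, 5.7]
gripper_width: 0.0138
gripper_force: 30.0
```

>>> play_rows(
  increments=[
    [0.0,0,0,0,0,0,2.5],
    [0.0,0,0,0,0,0,4.5],
    [0.0,0,0,0,0,0,6],
    [0.0,0,0,0,0,0,7],
    [0.0,0,0,0,0,0,7.5],
    [0.0,0,0,0,0,0,7.5],
    [0.0,0,0,0,0,0,7.5],
    [0.0,0,0,0,0,0,7.5],
  ],
)

```text
time: 19.42
position: [0.5209, 0.1191, 0.0882]
eef_rot: [-180.0, 0.0, 20.7]
force: [-2.3, 0.3, 5.1]
gripper_width: 0.0131
gripper_force: 30.0
```

```bash
python3 - <<'E'
from m import *
s=snap('top');save(s,'t9.png');w=snap('wrist');st=robot.state();print(st['position'],st['eef_rot'],st['force'],st['torque'],st['gripper_force'],st['time'])
C=np.array([.521,.1189])
for n,s in(('top',s),('wrist',w)):
    P=pts(s);z=P[...,2];hsv=cv2.cvtColor(s['color'],cv2.COLOR_RGB2HSV);H,S,V=[hsv[...,i].astype(int) for i in range(3)];r=np.hypot(P[...,0]-C[0],P[...,1]-C[1])
    for nm,lo,hi in(('lid',12,24),('yellow',26,34),('green',45,75),('blue',105,130)):
        m=(H>lo)&(H<hi)&(S>110)&(V>60)&(z>.06)&(z<.12)&(r>.04)&(r<.1)
        k=m&(z>.095)&(z<.107);q=P[k];qa=P[m]
        if k.sum()>8: print(n,nm,k.sum(),q[:,:2].mean(0).round(4),'az',np.degrees(np.arctan2(*(q[:,:2].mean(0)-C)[::-1])).round(1),'r',np.hypot(*(q[:,:2].mean(0)-C)).round(4),'zmin/max',np.percentile(qa[:,2],[2,50,98]).round(3))
    m=((H<8)|(H>172))&(S>150)&(V>70)&(abs(z-.034)<.006)&(r<.12)&(r>.09)
    if m.sum()>3: d=P[m].mean(0)[:2]-C;print(n,'dash az',np.degrees(np.arctan2(d[1],d[0])))
E
```

```text
[0.52091702 0.1190969  0.0882129 ] [-1.79969658e+02  2.14455398e-02  2.07246593e+01] [-2.77389052  1.09893296  6.21889291] [0.11220305 0.52872723 0.03433352] 30.001574456691742 19.5167
wrist lid 28 [0.5551 0.1791] az 60.5 r 0.0692 zmin/max [0.063 0.081 0.096]
wrist yellow 781 [0.5503 0.1828] az 65.4 r 0.0703 zmin/max [0.08  0.081 0.102]
wrist green 895 [0.5851 0.0908] az -23.7 r 0.07 zmin/max [0.063 0.081 0.102]
```

View pics/t9.png

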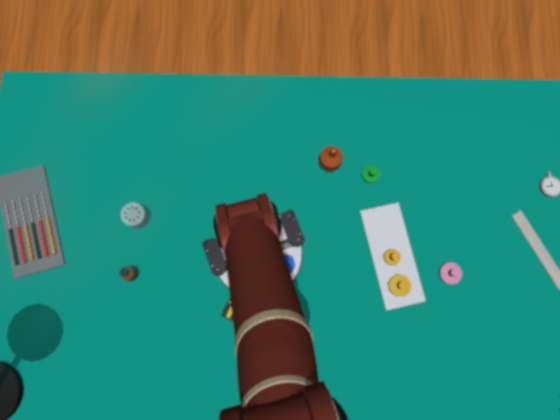

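The top view shows the two other lids still on the mat at (393,257) and (400,285), and the bystanders where they were. The arm hides the jar here. Green and yellow put the red jar at about 156° against the arrow's 155.5°. I check the lid once from the side, then hand in.

```bash
python3 - <<'E'
from m import *
s=snap('side');P=pts(s);z=P[...,2];hsv=cv2.cvtColor(s['color'],cv2.COLOR_RGB2HSV)
a=np.radians(155.8);j=np.array([.521+.07*np.cos(a),.1189+.07*np.sin(a)])
m=(np.hypot(P[...,0]-j[0]-.002,P[...,1]-j[1]-.003)<.03)&(z>.06)&(z<.115)&(hsv[...,0]>8)&(hsv[...,0]<25)&(hsv[...,1]>100)
q=P[m];print(j,len(q),q.mean(0) if len(q) else '',np.percentile(q[:,2],[2,50,98]) if len(q) else '')
st=robot.state();print(st['gripper_force'],abs(st['joint_velocities']).max())
if len(q)>20 and .07<np.median(q[:,2])<.1: print(robot.sign_off())
E
```

```text
[0.45715159 0.14759461] 198 [0.45740986 0.15265799 0.08901589] [0.08252501 0.08571455 0.10584674]
30.00155121088028 0.15794627561684133
the job is handed in; nothing more can be done
None
```

The 46 mm lid is seated in the red-banded jar and the carousel is turned so the jar faces the arrow to within about 1°, held in a 30 N grip; the job is handed in, but no verdict came back.

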